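Open the ratchet bookend on the TV stand

ROBOT

A 6-joint arm with a two-finger parallel gripper is mounted at the origin on the work surface. World frame = base frame: x ahead of the robot, y to its left, z up, the work surface at z = 0. Lengths are in m, angles in rad, forces in N, time in s.
With the tool pointing down it reaches from about 0.35 to 0.975 m from the base axis. Payload 7.1 kg.
Tool frame: the origin (TCP) lies midway between the tips of the shut fingers; the grasp point (between the pads) lies 19 mm behind it (ctrl.grasp_offset is the distance from the TCP to the grasp point, in m); z points along the fingers, y is the direction in which the jaws open and shut (so a half turn about z gives the same grasp; the last joint's range is limited). The gripper opens to 88 mm and grips with 3 to 60 N. Pads are 20 mm wide; open, the fingers measure 115 mm over their backs; the gripper's body (75 mm by 178 mm) begins 61 mm behind the grasp point.
Start: joints at [1.228, 0.423, 1.63, -0, 1.089, -0.019], TCP at [0.199, 0.593, 0.223] pointing down, gripper open.
Joint ranges: [-3, 3], [-0.9, 2.11], [0.09, 2.58], [-1.31, 4.45], [0.11, 2.69], [-2.54, 2.54]. Speed limits (rad/s): [2.39, 2.39, 3.01, 3.14, 3.14, 3.14].

INTERFACE

Orientations are given as a rotation vector (axis times angle).
In Python, from plant import ctrl, vision, ticket gives the robot as it stands.
- The arm moves only by the tool arm_command, never from a script. Its argument "commands" is a list of rows, each a list of 3 entries, a list of its own where there are three numbers: the shift along the world's x, y, z in cm, then the turn about the world's z in rad, then the closure in counts, from 0 (fully open) to 255 (shut). A call has 1 to 12 rows; each row is the pose to reach, as a shift and turn from the pose measured when the call began; what a row does not reach only later rows make up. A row lasts 1/8 s, in which the tool goes at most 62.5 mm and 10.7 degrees, less where a joint would pass 70% of its speed; a pose out of reach is approached as far as the arm can. A call with a gripper value outside its range is refused whole. The fingers move at their own pace and stop on an object; the grip force is fixed at half the most. Time passes only in rows, so rows that repeat a pose let the fingers close. It gives the time, the measured TCP pose, the force and the opening at its end, in the units of the state.
- ctrl.sense(): the state, without advancing time (a new reading comes with each control period).
- vision.camera(name): name is "side" or "top"; returns a dict with "pixels" (480x640x3 uint8, red, green, blue), "fx", "fy", "cx", "cy" (pixels), "distortion" ([k1, k2, p1, p2, k3] as OpenCV has them; the pictures are not rectified), "R" (3x3) and "t" (3): a world point X has camera coordinates R X + t. Camera axes: x right, y down, z forward; pixel columns grow to the right and rows downward; lengths in m; the calibration is good to about 2 mm. A picture is of the moment at which its call begins. There is no depth.
- ticket.sign_off(): hands the job in, once; it reports no verdict.
The state is a dict: "t": time; "qpos": joint angles; "qd": joint speeds; "joint_torque": joint torques, N m; "tcp_pos": TCP position; "tool_rot": TCP orientation; "wrist_force": force on the tool from outside, world axes, zero at the start; "torque": the same for the moment, N m; "gripper_width": opening from 0.0 (shut) to 1.0 (fully open).
Only numpy, scipy, OpenCV 4.12 (cv2) and the standard library are available. Lean on these libraries where they do the work, as an engineer would, in place of code of your own. Each camera call takes 0.05 s, during which the arm holds its last target.

TASK

Make room for more games in the ratchet bookend: with the fingertips press its release lever down and, keeping it pressed, push the sliding jaw back along the bar, away from the row of game cases, until it is fully home against the end stop. Then let the lever spring up and move clear. Do not pick anything up; leave the cases standing as they are and everything else on the stand where it is.

Things in the scene. Friction and masses are not known exactly. Their poses are not given: they have to be found in the camera images.
- bookend: Ratchet bookend screwed to the stand. Its +y runs along the bar from the fixed upright to the end stop, z up; origin at stand level on the bar's centre line, under the fully closed jaw's inner face. Upright: 150 wide (x), 115 high, y -92 to -84 mm. Case floor 150 wide, 20 high. Bar 28 wide, 20 high, y 0 to 255, teeth to 25 high, pitch 8 (none past y 135). End stop 80 wide, 24 high, y 240 to 254.
- jaw (a joint): Slide of the jaw carriage along the bookend's +y, m: 0 closed, 0.120 fully home, where it halts; starts at 0 to 0.05. Carriage 50 wide, 116 long: plywood jaw plate (110 wide, 8 thick, top 85 high) at the case end, thumb stop at the other, release lever between. Friction 1 N, stays where left; clicks freely shut (5 N), moves towards the end stop (by more than a tooth, 8 mm) only while the lever is held down.
- release (a joint): Angle of the sprung release lever, rad: 0 up (engaged), 0.30 fully down; the pawl clears the teeth from 0.18. Untouched it reads about 0. Its hinge lies across the carriage, 50 mm from the jaw's inner face, 19 above the stand; the pad's end by the thumb stop goes down. Takes 2 to 7 N, springs back when let go.
- release_pad (a point): Middle of the top of the lever's dark steel thumb pad, about 43 mm above the stand when up; moves with the lever. Pad 40 wide (x), 43 long (along the bar), tilted 0.13 rad up towards the thumb stop when up, 0.17 rad down when fully pressed. Its middle lies 76 mm from the jaw's inner face, 32 mm before the thumb stop's face. Its end by the stop sinks some 15 mm, to 30 mm above the stand.
- thumb_stop (a point): Middle of the top edge of the thumb stop's face that looks at the pad; on the jaw carriage, 108 mm from the jaw's inner face, 67 above the stand. The stop is an upright aluminium plate 50 wide (x), 8 thick, 20 mm higher than the pad: a fingertip on the pad can push it towards the end stop.
- case1: Game case, grey, 130 x 22 x 105 high, 160 g, standing loose on the bookend's case floor in the row; origin at the centre of its underside.
- case2: Game case, black, like case1, the middle of the row.
- case3: Game case, white, like case1, next to the fixed upright.
- controller: Black game controller, about 105 x 155 x 50 high, loose; origin under its middle. Leave it alone.
- coaster: Round glass coaster, 94 diameter, 8 high, loose, on the robot's side of the bar. Leave it alone.
- pill_case: Stainless steel pill case with flip-top lid, 50 x 85 x 23, shut, loose, beyond the bar. Leave it alone.
- cat: White ceramic cat figurine, 72 diameter foot, 115 high, loose. Leave it alone.
There are look-alikes about, which are no part of the job. What is shaped like the case3 but red or yellow is not meant.

How it is judged:
On the way, in this order (a step that is already met when the one before it is completed fails the run):
1. the release lever is pressed down while the jaw is still near the cases (value of joint release above 0.13 rad and value of joint jaw below 0.08 m), for 0.05 s.
2. the jaw has been pushed back home against the end stop (value of joint jaw above 0.114 m), for 0.1 s.
At the end, for the whole second after the job is handed in: The jaw stands home at the end stop (slide above 113 of 120 mm), the release lever has sprung up (below 0.1 rad), the three cases still stand upright within 20 mm of their places, and controller, coaster, pill case and cat lie within 30 mm of theirs (value of joint jaw above 0.113 m and value of joint release below 0.1 rad and angle between each of case1, case2, case3's own z axis and vertical below 0.1 rad and distance of each of case1, case2, case3 from where it was at the start of the episode below 0.02 m and distance of each of controller, coaster, pill_case, cat from where it was at the start of the episode below 0.03 m and angle between cat's own z axis and vertical below 0.15 rad); the robot touches nothing.
It fails at once if a game case is knocked, lifted or carried (moved over 20 mm or tipped) (distance of any of case1, case2, case3 from where it was at the start of the episode above 0.02 m or angle between any of case1, case2, case3's own z axis and vertical above 0.25 rad).
It fails at once if a bystander is lifted, carried or pushed away (moved over 30 mm) or the cat is tipped (distance of any of controller, coaster, pill_case, cat from where it was at the start of the episode above 0.03 m or angle between cat's own z axis and vertical above 0.4 rad).
It also fails if it takes over 32 s, if anything falls off the work surface, if the arm or the gripper's body presses on something with over 40 N, if the wrist force passes 120 N, or if a joint passes its speed limit or range.

## Working session

There is one attempt and no reset: what is moved stays moved. The work goes in short steps, Python scripts to look and compute and a tool call to move; the robot and the scene stay as the last step left them, time stands still between calls to the robot, and variables do not carry over. Pictures are saved under pics/ and viewed, and the job is handed in when it is done.

Besides the shell and the picture viewer there is one more tool, called after "Request:" as name([rows], argument=value, ...), one row to a line, values as JSON. arm_command: Moves the arm, as the interface text tells. Its arguments: {"type":"object","properties":{"commands":{"type":"array"}},"required":["commands"]}

```bash
mkdir -p pics; python3 - <<'E'
from plant import ctrl, vision, ticket
import cv2, pickle
for n in("top","side"):
    c=vision.camera(n); pickle.dump(c,open(n+".pkl","wb"))
    cv2.imwrite(f"pics/{n}0.png",c["pixels"][:,:,::-1]); print(n,c["fx"],c["distortion"],c["R"],c["t"])
print(ctrl.sense())
E
```

```text
top 618.7137366324313 [-0.14894287  0.          0.          0.          0.        ] [[ 0.00382445 -0.99995633 -0.00852727]
 [-0.99786925 -0.00326078 -0.06516383]
 [ 0.06513318  0.00875832 -0.99783814]] [0.00810928 0.5408658  1.33617275]
side 444.6585860166156 [-0.06968105  0.          0.          0.          0.        ] [[ 0.94502321 -0.32651003  0.01795361]
 [-0.16084232 -0.51192802 -0.84383615]
 [ 0.28471193  0.79455705 -0.53630049]] [-0.5174396   0.15197295  0.78928927]
{'t': 0.1, 'qpos': array([ 1.22799772e+00,  4.23772085e-01,  1.63061120e+00,  4.83263496e-05,
        1.08859883e+00, -1.89930962e-02]), 'qd': array([ 0.00093644, -0.00156964, -0.00401701, -0.00121   ,  0.00014754,
        0.00035258]), 'joint_torque': array([ 6.08295122e-04, -5.45615458e+01, -2.74326789e+01,  6.45776954e-02,
        1.88810856e-02, -3.13334579e-05]), 'tcp_pos': array([0.19864949, 0.59205754, 0.22197558]), 'tool_rot': array([-5.06400909e-01, -3.10021336e+00,  2.13464470e-03]), 'wrist_force': array([-0.59417674,  0.03061986,  1.25418931]), 'torque': array([ 0.02223751, -0.05648199, -0.01331615]), 'gripper_width': 0.9977408823351727}
```

View pics/top0.png

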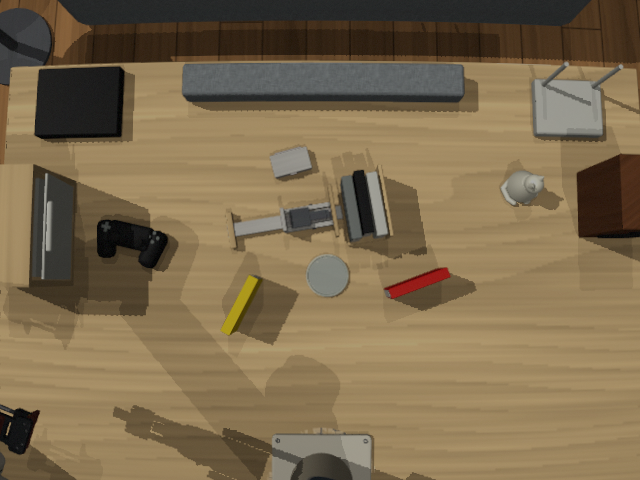

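View pics/side0.png

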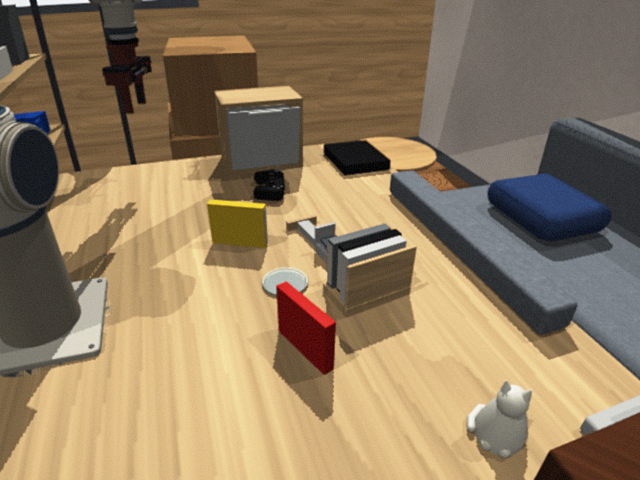

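The top view shows the bookend at about (233..390, 165..245) with its end stop at (232,229). The lever pad is at about (308,217) and the thumb stop at about (284,220). The jaw plate is at (337,205), and the grey, black and white cases are at (351..378, 205). The look-alikes are the yellow case at (241,305) and the red case at (418,283). The coaster is at (328,275), the pill case at (291,162), the controller at (132,242) and the cat at (522,187).

```bash
python3 - <<'E'
import cv2
a=cv2.imread("pics/top0.png")[155:255,220:400]
cv2.imwrite("pics/topc.png",cv2.resize(a,None,fx=4.4,fy=4.4,interpolation=cv2.INTER_CUBIC))
a=cv2.imread("pics/side0.png")[190:320,270:430]
cv2.imwrite("pics/sidec.png",cv2.resize(a,None,fx=4.5,fy=4.5,interpolation=cv2.INTER_CUBIC))
E
```

```text
(no output)
```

View pics/topc.png

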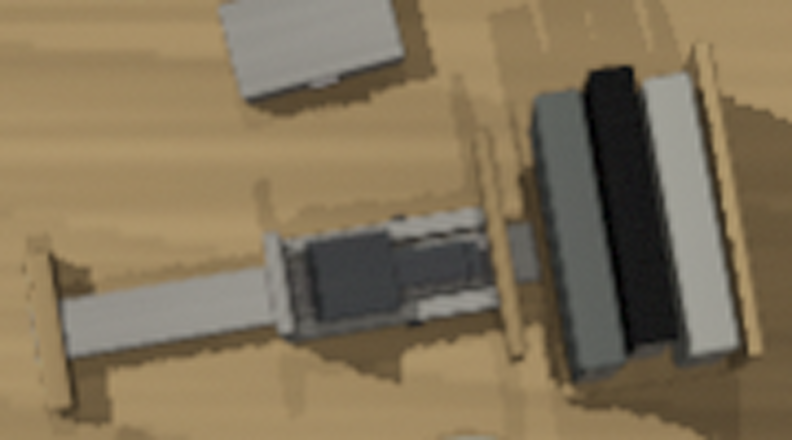

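View pics/sidec.png

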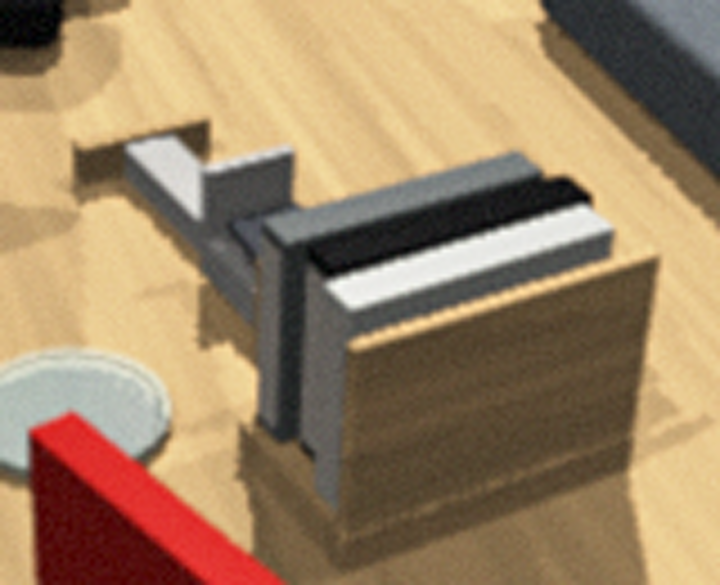

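```bash
cat > h.py <<'E'
import numpy as np,cv2,pickle
def pt(c,u,v,z):
    K=np.array([[c["fx"],0,c["cx"]],[0,c["fy"],c["cy"]],[0,0,1]])
    n=cv2.undistortPoints(np.array([[[u,v]]],float),K,np.array(c["distortion"]))[0,0]
    R=np.array(c["R"]);t=np.array(c["t"]);o=-R.T@t;d=R.T@np.array([n[0],n[1],1])
    return o+d*(z-o[2])/d[2]
def pr(c,X):
    K=np.array([[c["fx"],0,c["cx"]],[0,c["fy"],c["cy"]],[0,0,1]])
    return cv2.projectPoints(np.array(X,float).reshape(-1,3),cv2.Rodrigues(np.array(c["R"]))[0],np.array(c["t"]),K,np.array(c["distortion"]))[0][:,0]
E
python3 - <<'E'
from h import *
c=pickle.load(open("top.pkl","rb"))
f=lambda x,y,z:pt(c,(x+.5)/4.4-.5+220,(y+.5)/4.4-.5+155,z)
P={k:f(*v) for k,v in dict(pad=(355,276,.043),padf=(313,281,.046),padb=(397,271,.040),ts1=(278,233,.067),ts2=(294,333,.067),es1=(50,250,.024),es2=(72,408,.024),jawA=(488,130,.085),jawB=(523,355,.085),upA=(712,45,.115),upB=(760,355,.115)).items()}
for k,v in P.items(): print(k,v.round(4))
es=(P['es1']+P['es2'])/2;up=(P['upA']+P['upB'])/2;ts=(P['ts1']+P['ts2'])/2;ja=(P['jawA']+P['jawB'])/2
print("es-up",np.linalg.norm((es-up)[:2])," want .332 (outer)");d=(es-up)[:2];d/=np.linalg.norm(d);print("dir",d,np.arctan2(d[1],d[0]))
for k in('ts1','es1','jawA','upA'):
    e=P[k]-P[k[:-1]+('2' if k[-1]=='1' else 'B')];print(k,np.linalg.norm(e))
print("ts",ts,"ja",ja,"es",es)
s=lambda p:(es-p)[:2]@d
print("es-ts",s(ts),"es-jaw",s(ja),"es-pad",s(P['pad']))
E
```

```text
pad [0.5814 0.0458 0.043 ]
padf [0.5786 0.0662 0.046 ]
padb [0.5842 0.0253 0.04  ]
ts1 [0.5998 0.0822 0.067 ]
ts2 [0.5515 0.0741 0.067 ]
es1 [0.5959 0.1988 0.024 ]
es2 [0.5171 0.1867 0.024 ]
jawA [ 0.6473 -0.0185  0.085 ]
jawB [ 0.5401 -0.0353  0.085 ]
upA [ 0.6832 -0.1226  0.115 ]
upB [ 0.5384 -0.1441  0.115 ]
es-up 0.33055953701819724  want .332 (outer)
dir [-0.16416728  0.98643251] 1.7357101068012515
ts1 0.04891272026081364
es1 0.07970577070201916
jawA 0.10851851969765698
upA 0.1464241688700842
ts [0.57564001 0.0781265  0.067     ] ja [ 0.59367487 -0.02692581  0.085     ] es [0.55653515 0.19273767 0.024     ]
es-ts 0.11619257584234441 es-jaw 0.22278032911241324 es-pad 0.14900337365147368
```

Request:
arm_command([
  [[37.9,-52.9,0],-1.083,255],
  [[37.9,-52.9,0],-1.083,255],
  [[37.9,-52.9,0],-1.083,255],
  [[37.9,-52.9,0],-1.083,255],
  [[37.9,-52.9,0],-1.083,255],
  [[37.9,-52.9,0],-1.083,255],
  [[37.9,-52.9,0],-1.083,255],
  [[37.9,-52.9,0],-1.083,255],
  [[37.9,-52.9,0],-1.083,255],
  [[37.9,-52.9,0],-1.083,255],
  [[37.9,-52.9,0],-1.083,255],
  [[37.9,-52.9,0],-1.083,255],
])

```text
t: 1.6
tcp_pos: [0.5782, 0.0614, 0.2215]
tool_rot: [-2.035, -2.392, 0.002]
wrist_force: [-0.7, 0.6, 0.4]
gripper_width: 0.008
```

Request:
arm_command([
  [[0,0.2,-6],0,255],
  [[0,0.2,-12],0,255],
  [[0,0.2,-14.5],0,255],
  [[0,0.2,-14.5],0,255],
  [[0,0.2,-14.5],0,255],
])

```text
t: 2.22
tcp_pos: [0.5787, 0.0643, 0.0776]
tool_rot: [-2.034, -2.393, 0.001]
wrist_force: [-0.1, -0.2, -0.1]
gripper_width: 0.007
```

```bash
cat > look.py <<'E'
import sys,cv2,pickle
from plant import ctrl,vision
n=sys.argv[1]
c=vision.camera("top");pickle.dump(c,open("top_%s.pkl"%n,"wb"))
a=cv2.resize(c["pixels"][155:255,220:400,::-1],None,fx=4.4,fy=4.4,interpolation=cv2.INTER_CUBIC)
cv2.imwrite(f"pics/t{n}.png",a)
c=vision.camera("side")
cv2.imwrite(f"pics/s{n}.png",cv2.resize(c["pixels"][190:320,270:430,::-1],None,fx=4.5,fy=4.5,interpolation=cv2.INTER_CUBIC))
s=ctrl.sense();print(s["t"],s["tcp_pos"].round(4),s["wrist_force"].round(2))
E
python3 look.py 1
```

```text
2.325 [0.5793 0.0639 0.0782] [ 0.33 -0.18 -0.06]
```

View pics/t1.png

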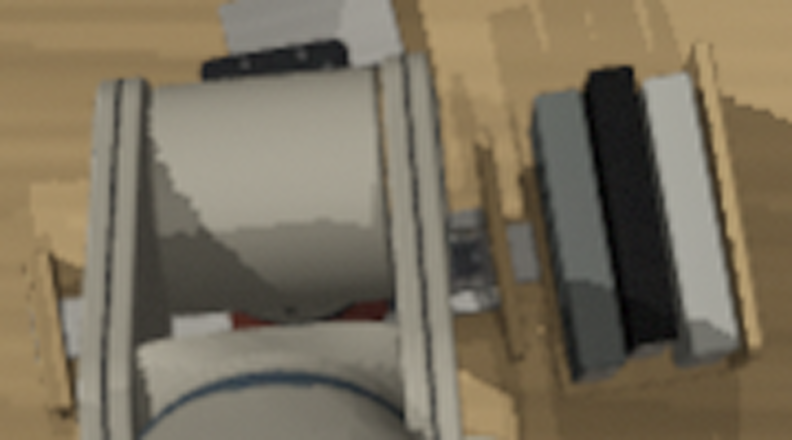

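View pics/s1.png

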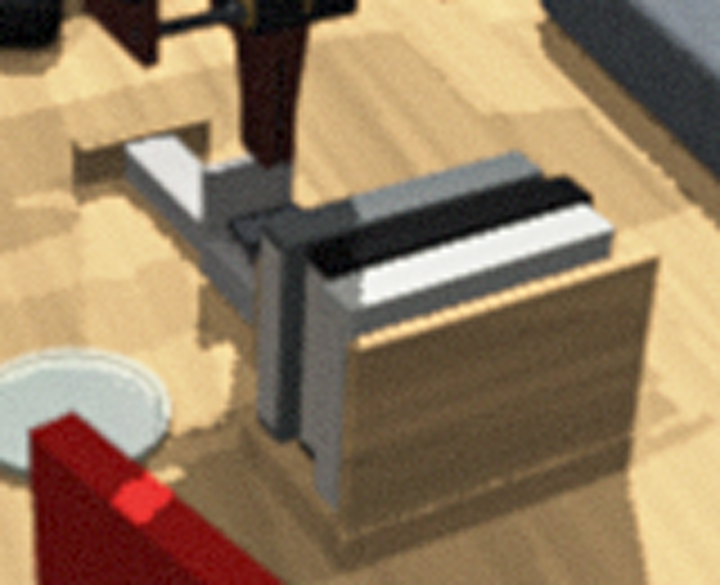

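The top view is blocked by the arm. The side view shows the fingertips just above the pad, in front of the stop, at about (270,165). I'll check this against the projections.

```bash
python3 - <<'E'
from h import *
c=pickle.load(open("side.pkl","rb"))
g=lambda X:((pr(c,X)-[270,190]+.5)*4.5-.5).round(0)
print("tcp",g([.5793,.0639,.0782]))
d=np.array([-.164,.986,0]);l=np.array([.986,.164,0]);ts=np.array([.5756,.0781,.067])
print("stop top corners",g([ts-.025*l,ts+.025*l]))
print("tip corners",g([np.array([.5793,.0639,.0782])+a*.0135*l+b*.01*d for a in(-1,1) for b in(-1,1)]))
E
```

```text
tcp [[265. 154.]]
stop top corners [[202. 173.]
 [292. 150.]]
tip corners [[250. 170.]
 [230. 152.]
 [299. 157.]
 [279. 139.]]
```

Request:
arm_command([
  [[-0.1,-0.1,-2.5],0,255],
  [[-0.1,-0.1,-3.5],0,255],
  [[-0.1,-0.1,-4.1],0,255],
  [[-0.1,-0.1,-4.1],0,255],
  [[-0.1,-0.1,-4.1],0,255],
])

```text
t: 2.95
tcp_pos: [0.5786, 0.0628, 0.0378]
tool_rot: [2.034, 2.392, 0.001]
wrist_force: [-1.3, -1.2, 3.6]
gripper_width: 0.005
```

Request:
arm_command([
  [[0,0,-0.2],0,255],
  [[0,0,-0.3],0,255],
  [[0,0,-0.3],0,255],
])

```text
t: 3.32
tcp_pos: [0.5787, 0.0629, 0.035]
tool_rot: [2.034, 2.392, 0.002]
wrist_force: [-1.0, -0.1, 5.6]
gripper_width: 0.003
```

Request:
arm_command([
  [[0,0,-0.1],0,255],
  [[0,0,-0.2],0,255],
  [[0,0,-0.2],0,255],
])

```text
t: 3.7
tcp_pos: [0.5789, 0.063, 0.0337]
tool_rot: [2.034, 2.392, 0.002]
wrist_force: [-2.6, 0.3, 10.0]
gripper_width: 0.005
```

Request:
arm_command([
  [[-0.08,0.49,-0.1],0,255],
  [[-0.16,0.99,-0.1],0,255],
  [[-0.25,1.48,-0.1],0,255],
  [[-0.33,1.97,-0.1],0,255],
  [[-0.41,2.47,-0.1],0,255],
  [[-0.41,2.47,-0.1],0,255],
])

```text
t: 4.45
tcp_pos: [0.5747, 0.0881, 0.0334]
tool_rot: [2.034, 2.393, 0.003]
wrist_force: [-4.6, -0.8, 12.1]
gripper_width: 0.009
```

```bash
python3 look.py 2
```

```text
4.55 [0.5748 0.0879 0.0334] [-4.67  0.06 11.08]
```

View pics/s2.png

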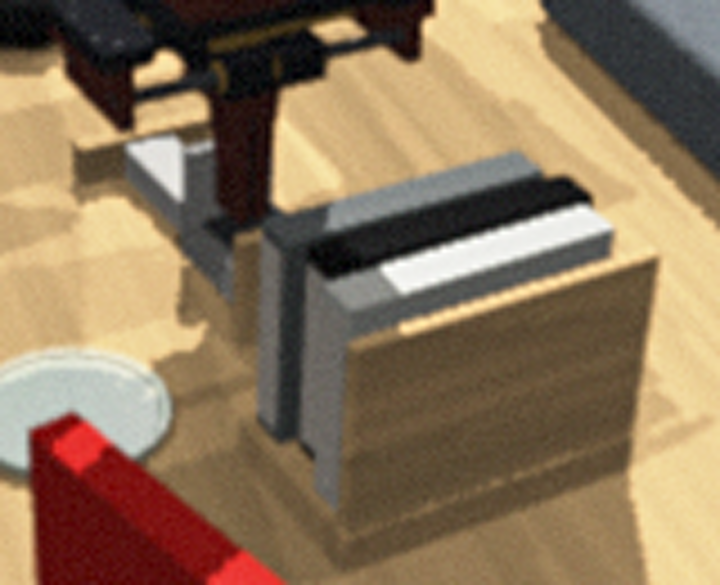

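View pics/t2.png

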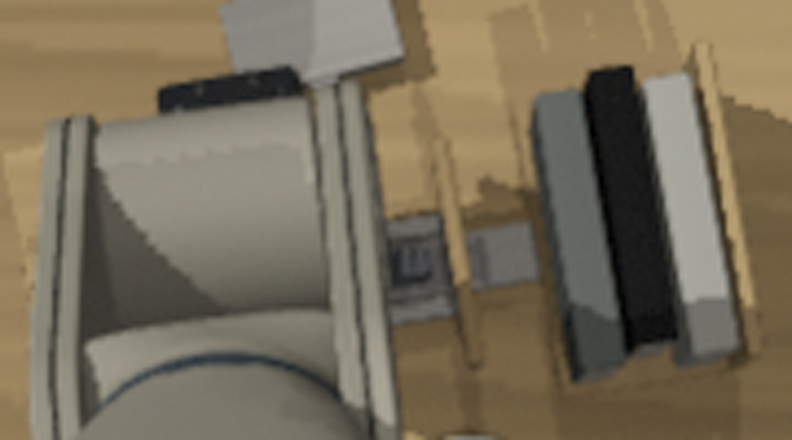

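The jaw plate has moved about 20 mm (crop column 500 to 457), so the pawl is clear. The cases haven't moved. I'll keep pushing.

Request:
arm_command([
  [[-0.16,0.99,0],0,255],
  [[-0.33,1.97,0],0,255],
  [[-0.49,2.96,0],0,255],
  [[-0.66,3.94,0],0,255],
  [[-0.82,4.93,0],0,255],
  [[-0.98,5.92,0],0,255],
  [[-1.15,6.9,0],0,255],
  [[-1.23,7.4,0],0,255],
  [[-1.23,7.4,0],0,255],
])

```text
t: 5.68
tcp_pos: [0.5619, 0.1628, 0.0335]
tool_rot: [2.033, 2.394, 0.002]
wrist_force: [-3.0, 0.5, 7.2]
gripper_width: 0.005
```

Request:
arm_command([
  [[-0.07,0.4,-0.05],0,255],
  [[-0.12,0.7,-0.05],0,255],
  [[-0.12,0.7,-0.05],0,255],
])

```text
t: 6.05
tcp_pos: [0.5606, 0.1705, 0.0335]
tool_rot: [2.033, 2.394, 0.003]
wrist_force: [-2.6, 0.6, 10.2]
gripper_width: 0.008
```

Request:
arm_command([
  [[-0.03,0.2,0],0,255],
  [[-0.06,0.35,0],0,255],
  [[-0.06,0.35,0],0,255],
])

```text
t: 6.42
tcp_pos: [0.5605, 0.1712, 0.0335]
tool_rot: [2.03, 2.393, -0.002]
wrist_force: [2.2, -19.3, 7.2]
gripper_width: 0.009
```

```bash
python3 look.py 3
```

```text
6.525 [0.5605 0.1712 0.0335] [  2.55 -19.97   6.55]
```

View pics/t3.png

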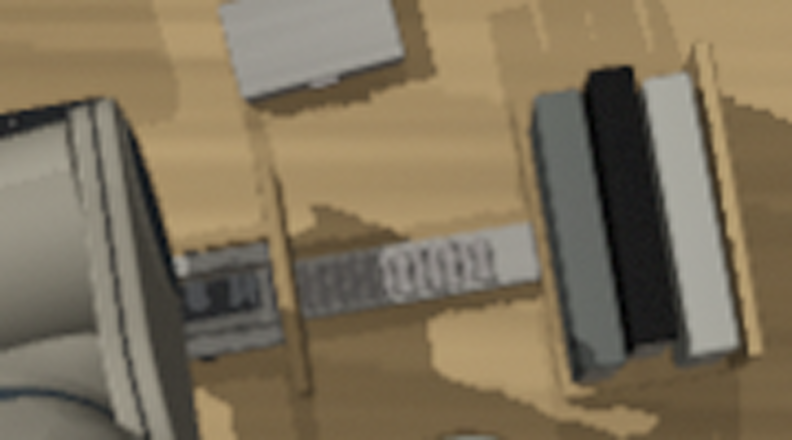

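The jaw plate is now at about (292,285) in the crop. The push force jumped to 20 N, so the jaw is against the end stop. Next I lift straight up, keeping a light push.

Request:
arm_command([
  [[-0.02,0.1,0.5],0,255],
  [[-0.02,0.1,1.2],0,255],
  [[-0.02,0.1,2],0,255],
  [[0,0,4],0,255],
  [[0,0,8],0,255],
  [[0,0,14],0,255],
  [[-10,10,20],0,255],
  [[-20,20,20],0,255],
  [[-20,20,20],0,255],
  [[-20,20,20],0,255],
  [[-20,20,20],0,255],
  [[-20,20,20],0,255],
])

```text
t: 8.02
tcp_pos: [0.3589, 0.3736, 0.2349]
tool_rot: [2.025, 2.398, 0.003]
wrist_force: [0.2, 0.0, 0.0]
gripper_width: 0.004
```

```bash
python3 look.py 4; python3 - <<'E'
from h import *
c=pickle.load(open("top_4.pkl","rb"))
cv2.imwrite("pics/full4.png",c["pixels"][:,:,::-1])
E
```

```text
8.125 [0.3604 0.3716 0.234 ] [0.17 0.47 0.07]
```

View pics/t4.png

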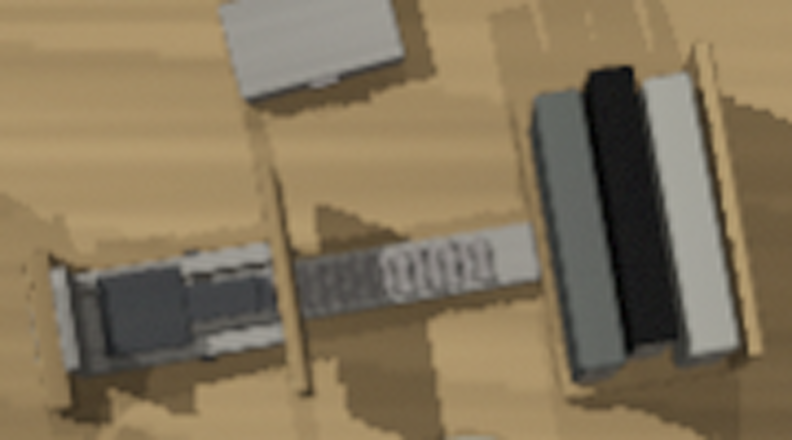

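View pics/full4.png

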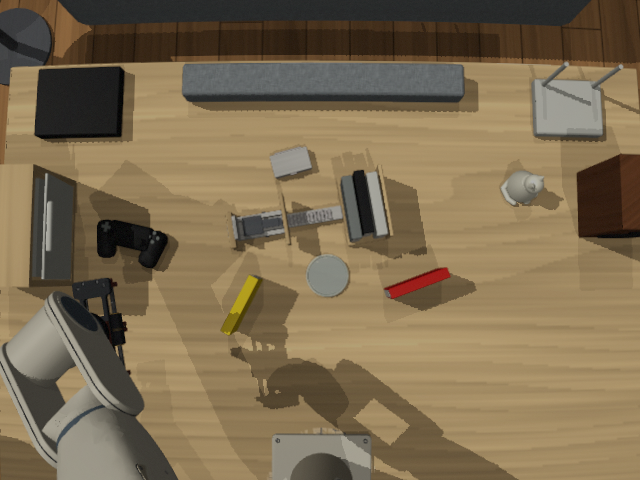

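View pics/s4.png

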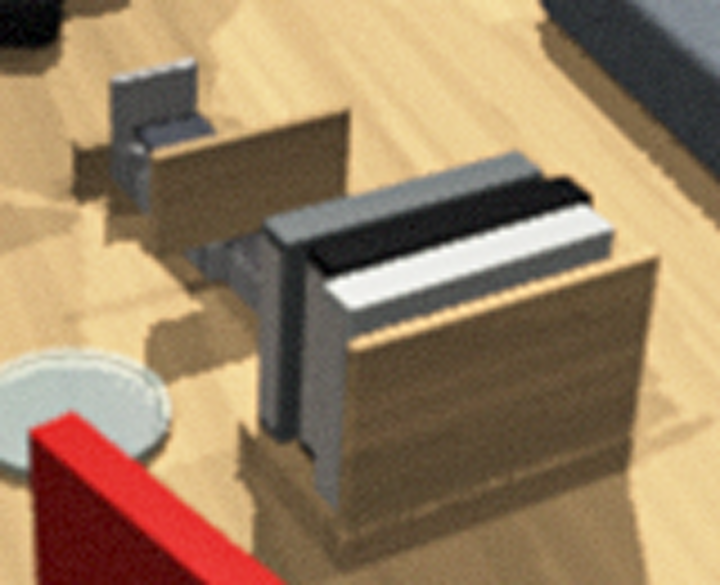

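The jaw stands home: the thumb stop at (65,318) touches the end stop, and the pad looks raised. Now a numeric check before handing in.

```bash
python3 - <<'E'
from h import *
c=pickle.load(open("top_4.pkl","rb"))
f=lambda x,y,z:pt(c,(x+.5)/4.4-.5+220,(y+.5)/4.4-.5+155,z)
d=np.array([-.164,.986]);es=np.array([.5565,.1927])
j=(f(279,172,.085)+f(312,393,.085))/2; t=(f(66,268,.067)+f(80,368,.067))/2; p=f(145,311,.043)
s=lambda q:240-1000*((es-q[:2])@d)
print("slide from jaw",s(j),"stop",s(t)-108,"pad",s(p)-76)
E
```

```text
slide from jaw 118.60616898107072 stop 119.88950981895823 pad 119.36979512822452
```

```bash
python3 - <<'E'
from plant import ticket
print(ticket.sign_off())
E
```

```text
the job is handed in; nothing more can be done
None
```

I pressed the release lever down with the shut fingertips, pushed the jaw about 104 mm back to the end stop, then lifted off and moved clear. The job is handed in at about 8 s of the 32 s allowed.

- **Lever press:** The upward force reached 10 N, above the lever's 2 to 7 N, so I took it to be fully down. The jaw was then at about 16 mm.
- **Jaw home:** The push force jumped to 20 N against the end stop. After I let go, the pictures put the slide at 118.6, 119.9 and 119.4 mm of 120, read from the jaw plate, thumb stop and pad.
- **Lever sprung up:** The pad looks raised in both views. I did not measure its angle.
- **Other things:** In the last pictures, the cases, controller, coaster, pill case and cat look unmoved. I judged this by eye only.
- **Robot clear:** The wrist force is about 0 and nothing is being touched.

No check failed or disagreed. The arm hid the lever from the top camera while I was pressing it.

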